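# Find and mark the slack catch leaf of the shoe bin

### The job

One of the four spring-steel catch leaves for the shoe bin, clamped on the wooden board, has gone slack. Working from the robot's left to its right, press the pin on the free tip of each leaf down until the leaf is on its stop and hold it there a moment, never pushing on a leaf with more than 20 N. Then set the brass weight gently over the pin of the leaf that pushed back least, and leave it standing on no other, so that it holds that leaf on its stop; leave everything else on the bench where it is.

Things in the scene. Friction and masses are not known exactly. Their poses are not given: they have to be found in the camera images.
- board: Fixed pale wooden board on the bench, 150 x 340 x 15 mm (x, y, z), origin at the centre of its underside. Four look-alike clamps stand on it in a row, at board y = +117, +39, -39, -117 mm; +y is the robot's left, +x points away from the robot (within 0.25 rad). Each clamp (64 mm high over the bench) holds a spring-steel leaf that sticks out level towards the robot (board -x).
- weight: Loose brass weight, a thick-walled upright tube: 44 mm outside diameter, 20 mm hole right through, 40 mm high, about 0.41 kg (4 N), standing on the bench to the robot's right of the board. Origin at the centre of its underside, z along its axis. It is heavy enough to hold only the slack leaf on its stop.
- mug: Red ceramic mug, 82 mm wide, 95 mm high, bystander. Origin at the centre of its underside.
- pump: Chrome bicycle pump lying down, about 325 mm long along its y, 35 mm high, bystander. Origin on the bench below its middle.
- brush: Wooden boot brush lying on its bristles, 55 x 170 x 41 mm, bystander. Origin at the centre of its underside.
- flashlight: Yellow flashlight lying along its x, 155 mm long, 43 mm high, bystander. Origin on the bench near its middle.
- leaf_1 (a joint): Bending of the leaf that carries pin_1, rad: 0 at rest, 0.125 on its rubber stop (pin 9 mm lower). Springs back. The push at the pin grows evenly with the bending, from a sixth of its value at the stop: healthy leaves 7 to 9 N at the stop, the slack one less than half; then it climbs by about 10 N per mm. Numbers say nothing about order on the board or which leaf is slack.
- pin_1 (a point): Top centre of the upright steel pin, 8 mm thick and 14 mm tall, on the free end of leaf_1: press here, straight down. 60 mm above the bench at rest. The leaf is 20 mm wide, 3 mm thick, and bends about its clamp, 74 mm from the pin (board +x).
- pad_1 (a point): Foot of that pin: centre of the top of the round flat pad, 36 mm across, at the free end of leaf_1; 46 mm above the bench at rest, 37 mm when on the stop. z is up, square to the pad. The weight stands here with the pin inside its hole (6 mm play all round).
- leaf_2 (a joint): Bending of the leaf that carries pin_2, rad: 0 at rest, 0.125 on its rubber stop (pin 9 mm lower). Springs back. The push at the pin grows evenly with the bending, from a sixth of its value at the stop: healthy leaves 7 to 9 N at the stop, the slack one less than half; then it climbs by about 10 N per mm. Numbers say nothing about order on the board or which leaf is slack.
- pin_2 (a point): Top centre of the upright steel pin, 8 mm thick and 14 mm tall, on the free end of leaf_2: press here, straight down. 60 mm above the bench at rest. The leaf is 20 mm wide, 3 mm thick, and bends about its clamp, 74 mm from the pin (board +x).
- pad_2 (a point): Foot of that pin: centre of the top of the round flat pad, 36 mm across, at the free end of leaf_2; 46 mm above the bench at rest, 37 mm when on the stop. z is up, square to the pad. The weight stands here with the pin inside its hole (6 mm play all round).
- leaf_3 (a joint): Bending of the leaf that carries pin_3, rad: 0 at rest, 0.125 on its rubber stop (pin 9 mm lower). Springs back. The push at the pin grows evenly with the bending, from a sixth of its value at the stop: healthy leaves 7 to 9 N at the stop, the slack one less than half; then it climbs by about 10 N per mm. Numbers say nothing about order on the board or which leaf is slack.
- pin_3 (a point): Top centre of the upright steel pin, 8 mm thick and 14 mm tall, on the free end of leaf_3: press here, straight down. 60 mm above the bench at rest. The leaf is 20 mm wide, 3 mm thick, and bends about its clamp, 74 mm from the pin (board +x).
- pad_3 (a point): Foot of that pin: centre of the top of the round flat pad, 36 mm across, at the free end of leaf_3; 46 mm above the bench at rest, 37 mm when on the stop. z is up, square to the pad. The weight stands here with the pin inside its hole (6 mm play all round).
- leaf_4 (a joint): Bending of the leaf that carries pin_4, rad: 0 at rest, 0.125 on its rubber stop (pin 9 mm lower). Springs back. The push at the pin grows evenly with the bending, from a sixth of its value at the stop: healthy leaves 7 to 9 N at the stop, the slack one less than half; then it climbs by about 10 N per mm. Numbers say nothing about order on the board or which leaf is slack.
- pin_4 (a point): Top centre of the upright steel pin, 8 mm thick and 14 mm tall, on the free end of leaf_4: press here, straight down. 60 mm above the bench at rest. The leaf is 20 mm wide, 3 mm thick, and bends about its clamp, 74 mm from the pin (board +x).
- pad_4 (a point): Foot of that pin: centre of the top of the round flat pad, 36 mm across, at the free end of leaf_4; 46 mm above the bench at rest, 37 mm when on the stop. z is up, square to the pad. The weight stands here with the pin inside its hole (6 mm play all round).
Mind the look-alikes: they are no part of the job. Of the things shaped like the weight, the brass one is meant.

How it is judged (in metres and radians):
On the way, in this order (a step that is already met when the one before it is completed fails the run):
1. the first (leftmost) leaf from the robot's left is held down at its stop (joint above 0.113 of 0.125 rad) for 0.2 s (((value of joint leaf_1 above 0.113 rad and y of pin_1 in the frame of board between 0.078 and 0.156 m) or (value of joint leaf_2 above 0.113 rad and y of pin_2 in the frame of board between 0.078 and 0.156 m) or (value of joint leaf_3 above 0.113 rad and y of pin_3 in the frame of board between 0.078 and 0.156 m) or (value of joint leaf_4 above 0.113 rad and y of pin_4 in the frame of board between 0.078 and 0.156 m))), for 0.2 s.
2. the second leaf from the robot's left is held down at its stop (joint above 0.113 of 0.125 rad) for 0.2 s (((value of joint leaf_1 above 0.113 rad and y of pin_1 in the frame of board between 0 and 0.078 m) or (value of joint leaf_2 above 0.113 rad and y of pin_2 in the frame of board between 0 and 0.078 m) or (value of joint leaf_3 above 0.113 rad and y of pin_3 in the frame of board between 0 and 0.078 m) or (value of joint leaf_4 above 0.113 rad and y of pin_4 in the frame of board between 0 and 0.078 m))), for 0.2 s.
3. the third leaf from the robot's left is held down at its stop (joint above 0.113 of 0.125 rad) for 0.2 s (((value of joint leaf_1 above 0.113 rad and y of pin_1 in the frame of board between -0.078 and 0 m) or (value of joint leaf_2 above 0.113 rad and y of pin_2 in the frame of board between -0.078 and 0 m) or (value of joint leaf_3 above 0.113 rad and y of pin_3 in the frame of board between -0.078 and 0 m) or (value of joint leaf_4 above 0.113 rad and y of pin_4 in the frame of board between -0.078 and 0 m))), for 0.2 s.
4. the fourth (rightmost) leaf from the robot's left is held down at its stop (joint above 0.113 of 0.125 rad) for 0.2 s (((value of joint leaf_1 above 0.113 rad and y of pin_1 in the frame of board between -0.156 and -0.078 m) or (value of joint leaf_2 above 0.113 rad and y of pin_2 in the frame of board between -0.156 and -0.078 m) or (value of joint leaf_3 above 0.113 rad and y of pin_3 in the frame of board between -0.156 and -0.078 m) or (value of joint leaf_4 above 0.113 rad and y of pin_4 in the frame of board between -0.156 and -0.078 m))), for 0.2 s.
5. after all four presses, the weight stands by itself on a leaf's pad, round its pin, and holds that leaf on its stop (((value of joint leaf_1 above 0.113 rad and horizontal distance between weight and pad_1 below 0.01 m and z of weight in the frame of pad_1 between -0.004 and 0.004 m and angle between the z axis of weight and the z axis of pad_1, either way round below 0.12 rad) or (value of joint leaf_2 above 0.113 rad and horizontal distance between weight and pad_2 below 0.01 m and z of weight in the frame of pad_2 between -0.004 and 0.004 m and angle between the z axis of weight and the z axis of pad_2, either way round below 0.12 rad) or (value of joint leaf_3 above 0.113 rad and horizontal distance between weight and pad_3 below 0.01 m and z of weight in the frame of pad_3 between -0.004 and 0.004 m and angle between the z axis of weight and the z axis of pad_3, either way round below 0.12 rad) or (value of joint leaf_4 above 0.113 rad and horizontal distance between weight and pad_4 below 0.01 m and z of weight in the frame of pad_4 between -0.004 and 0.004 m and angle between the z axis of weight and the z axis of pad_4, either way round below 0.12 rad)) and contact force between the fingers and weight below 0.3 N), for 0.2 s.
At the end, for the whole second after the job is handed in: The weight is at rest on the pad of one leaf, round its pin (axis within 10 mm, underside within 4 mm of the pad, square to it within 0.12 rad), and by itself holds that leaf on its stop (above 0.113 rad), which only the slack leaf allows (((value of joint leaf_1 above 0.113 rad and horizontal distance between weight and pad_1 below 0.01 m and z of weight in the frame of pad_1 between -0.004 and 0.004 m and angle between the z axis of weight and the z axis of pad_1, either way round below 0.12 rad) or (value of joint leaf_2 above 0.113 rad and horizontal distance between weight and pad_2 below 0.01 m and z of weight in the frame of pad_2 between -0.004 and 0.004 m and angle between the z axis of weight and the z axis of pad_2, either way round below 0.12 rad) or (value of joint leaf_3 above 0.113 rad and horizontal distance between weight and pad_3 below 0.01 m and z of weight in the frame of pad_3 between -0.004 and 0.004 m and angle between the z axis of weight and the z axis of pad_3, either way round below 0.12 rad) or (value of joint leaf_4 above 0.113 rad and horizontal distance between weight and pad_4 below 0.01 m and z of weight in the frame of pad_4 between -0.004 and 0.004 m and angle between the z axis of weight and the z axis of pad_4, either way round below 0.12 rad)) and linear speed of weight below 0.02 m/s); the robot touches nothing.
It fails at once if a leaf is pushed with more than 20 N (contact force between any of leaf_1, leaf_2, leaf_3, leaf_4 and anything else above 20 N).
It fails at once if the weight is let go on a leaf that holds it up off its stop (3 N or more on a leaf bent less than 0.085 rad) ((contact force between weight and leaf_1 above 3 N and value of joint leaf_1 below 0.085 rad and contact force between the fingers and weight below 0.3 N) or (contact force between weight and leaf_2 above 3 N and value of joint leaf_2 below 0.085 rad and contact force between the fingers and weight below 0.3 N) or (contact force between weight and leaf_3 above 3 N and value of joint leaf_3 below 0.085 rad and contact force between the fingers and weight below 0.3 N) or (contact force between weight and leaf_4 above 3 N and value of joint leaf_4 below 0.085 rad and contact force between the fingers and weight below 0.3 N)).
It fails at once if a bystander (mug, pump, brush, flashlight) is moved more than 20 mm (distance of any of mug, pump, brush, flashlight from where it was at the start of the episode above 0.02 m).
It also fails if it takes over 72 s, if anything falls off the work surface, if the arm or the gripper's body presses on something with over 40 N, if the wrist force passes 120 N, or if a joint passes its speed limit or range.

### The arm

A 7-joint arm with a two-finger parallel gripper is mounted at the origin on the work surface. World frame = base frame: x ahead of the robot, y to its left, z up, the work surface at z = 0. Lengths are in m, angles in degrees, forces in N, time in s.
With the tool pointing down it reaches from about 0.425 to 0.875 m from the base axis. Payload 4.7 kg.
Tool frame: the origin (TCP) lies midway between the tips of the shut fingers; the grasp point (between the pads) lies 19 mm behind it (robot.pinch_z is the distance from the TCP to the grasp point, in m); z points along the fingers, y is the line along which they close (so a half turn about z gives the same grasp; the last joint's range is limited). The gripper opens to 87 mm and grips with 3 to 60 N. Pads are 19 mm wide; open, the fingers measure 117 mm over their backs; the gripper's body (75 mm by 190 mm) begins 51 mm behind the grasp point.
Start: joints at [-69.609, 18.392, -4.016, 83.108, 1.295, 78.541, -3.26], TCP at [0.218, 0.612, 0.223] pointing down, gripper open.
Joint ranges: [-163.93, 163.93], [-17.29, 119.83], [-79.2, 71.16], [3.27, 140.29], [-89.18, 269.18], [5.43, 117.66], [-154.24, 154.24]. Speed limits (degrees/s): [147.25, 147.25, 180, 180, 180, 180, 180].

### API

Orientations are given as a 3x3 rotation matrix whose columns are the frame's x, y, z axes.
In Python, from rig import robot gives the robot as it stands.
- The arm moves only by the tool arm_command, never from a script. Its argument "moves" is a list of rows, each an object with "travel": the shift along the world's x, y, z in m, a list of three; "twist": the turn about the world's z in rad; "fingers": the opening, from 0 (shut) to 1 (fully open). In form: [{"travel": [x, y, z], "twist": twist, "fingers": fingers}, ...]. A call has 1 to 5 rows; each row shifts and turns the commanded pose from where the row before left it; what a row does not reach is not made up. A row lasts 1/8 s, in which the tool goes at most 62.5 mm and 10.7 degrees, less where a joint would pass 70% of its speed; a pose out of reach is approached as far as the arm can. A call is refused whole if a number of a shift passes 0.0625 or a number of a turn 0.188, either way. A call with a gripper value outside its range is refused whole. The fingers move at their own pace and stop on an object; "grip_force" is the grip in N (left out, the last holds). Time passes only in rows, so rows that do not move let the fingers close. It gives the time, the measured TCP pose, the force, the opening and the grip force at its end, in the units of the state.
- robot.read_state(): the state, without advancing time (a new reading comes with each control period).
- robot.snapshot(name): name is "scene" or "side" or "wrist"; returns a dict with "color" (480x640x3 uint8, red, green, blue), "mtx" (3x3 intrinsics, pixels), "position" and "attitude" of the camera in the world. Camera axes: x right, y up, looking along -z (the intrinsics and any distortion apply to the point x, -y, -z); pixel columns grow to the right and rows downward; lengths in m; the calibration is good to about 2 mm. The wrist camera is an equidistant fisheye: a pixel r from the principal point sees the ray r / f radians off the axis. A picture is of the moment at which its call begins. There is no depth.
- robot.job_done(): hands the job in; it is judged then, once.
Trained networks look in a picture, given as the dict that the camera call returned (one of the last four; its "shot" number tells which), for a name from the list of things; names that differ only in an ending like _2 or _b are one class to them, and where a whole thing is asked for, a point or a joint stands for the part that bears it (a point fixed in the world has none). Each returns a list of dicts, best first, with "score" (0 to 1); they miss things now and then, are a little off and sometimes report something else, mostly with a low value. They report only what shows in the picture. A call takes as long as a camera call. They do not tell look-alikes from the thing itself.
- robot.look_for(query, picture): "location" ([column, row] in pixels, amid what is visible of it).
- robot.regions_of(query, picture): "pixels" (480x640 bool, what is visible of it) and "location" ([column, row] in pixels, amid what is visible of it).
The state is a dict: "t": time; "joint_pos": joint angles; "qvel": joint speeds; "joint_torque": joint torques, N m; "ee_pos": TCP position; "tcp_rot": TCP orientation; "contact_force": force on the tool from outside, world axes, zero at the start; "ft_torque": the same for the moment, N m; "grip_width": opening from 0.0 (shut) to 1.0 (fully open); "grasp_force": force on a finger pad.
Only numpy, scipy, OpenCV 4.12 (cv2) and the standard library are available. Lean on these libraries where they do the work, as an engineer would, in place of code of your own. Each camera call takes 0.05 s, during which the arm holds its last target. There are 200 camera calls.

## Working session

There is one attempt and no reset: what is moved stays moved. The work goes in short steps, Python scripts to look and compute and a tool call to move; the robot and the scene stay as the last step left them, time stands still between calls to the robot, and variables do not carry over. Pictures are saved under pics/ and viewed, at most 10 in all, crops included, and the job is handed in when it is done.

Besides the shell and the picture viewer there is one more tool, called after "Emit:" in YAML: its name, and indented under it one key for each argument. arm_command: Moves the arm, as the interface text tells. Its arguments: {"type":"object","properties":{"moves":{"type":"array"},"grip_force":{"type":"number"}},"required":["moves"]}

```bash
mkdir -p pics; ls
python3 - <<'E'
from rig import robot
import cv2,numpy as np
ims=[]
for n in("scene","side"):
    s=robot.snapshot(n); cv2.imwrite(f"pics/{n}0.png",s["color"][:,:,::-1])
    print(n,s["mtx"],s["position"],s["attitude"],[k for k in s if k!="color"])
    for q in("weight","pin_1","mug","pump","brush","flashlight","board"):
        print(q,[(np.round(d["location"]).tolist(),round(d["score"],2)) for d in robot.look_for(q,s)])
print(robot.read_state())
E
```

```text
pics
scene [[587.4993218    0.         330.75880874]
 [  0.         587.4993218  241.30086452]
 [  0.           0.           1.        ]] [1.4684244  0.26588295 0.95587801] [[-0.28021144 -0.67898763  0.67857008]
 [ 0.95991066 -0.203559    0.1927051 ]
 [ 0.00728467  0.70536482  0.70880702]] ['mtx', 'position', 'attitude', 'shot']
weight [([196.0, 218.0], 0.82), ([244.0, 216.0], 0.75), ([354.0, 225.0], 0.71), ([254.0, 187.0], 0.63), ([216.0, 198.0], 0.59)]
pin_1 [([320.0, 224.0], 0.83), ([352.0, 223.0], 0.78), ([422.0, 225.0], 0.77), ([388.0, 226.0], 0.61), ([295.0, 314.0], 0.32)]
mug []
pump [([294.0, 314.0], 0.59)]
brush [([166.0, 250.0], 0.94)]
flashlight [([497.0, 243.0], 0.94)]
board [([370.0, 251.0], 0.88), ([355.0, 224.0], 0.41), ([425.0, 227.0], 0.19)]
side [[457.71254464   0.         322.10892777]
 [  0.         457.71254464 245.41372054]
 [  0.           0.           1.        ]] [ 0.39050631 -0.97570858  0.61989498] [[ 0.97772248  0.12008563 -0.17215747]
 [-0.20858321  0.46405759 -0.86089697]
 [-0.02349037  0.87762748  0.47876738]] ['mtx', 'position', 'attitude', 'shot']
wei
[... 540 characters left out ...]
916]), 'qvel': array([ 0.05470359, -0.00882317, -0.05709444,  0.04585803, -0.03591887,
        0.02336355, -0.00460403]), 'joint_torque': array([ 7.55130677e-04, -4.91045201e+01, -4.02648943e-01, -3.12746823e+01,
       -6.36221725e-02,  3.37716588e-02,  2.02510017e-05]), 'ee_pos': array([0.21788579, 0.61241808, 0.22258546]), 'tcp_rot': array([[-9.42169280e-01,  3.35137346e-01,  8.40426768e-05],
       [ 3.35137351e-01,  9.42169280e-01,  6.08440564e-05],
       [-5.87913126e-05,  8.54912409e-05, -9.99999995e-01]]), 'contact_force': array([ 0.61360861, -0.56338614, -0.66306077]), 'ft_torque': array([-0.01676611, -0.02027514, -0.01814612]), 'grasp_force': 0.0, 'grip_width': 0.9964063857563722}
```

Run:
```python
import cv2
a=cv2.imread("pics/scene0.png");cv2.imwrite("pics/scene0c.png",cv2.resize(a[150:400,130:530],None,fx=2,fy=2,interpolation=cv2.INTER_CUBIC))
b=cv2.imread("pics/side0.png");cv2.imwrite("pics/side0c.png",cv2.resize(b[170:400,220:480],None,fx=2.5,fy=2.5,interpolation=cv2.INTER_CUBIC))
```

```text
(no output)
```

View pics/scene0c.png

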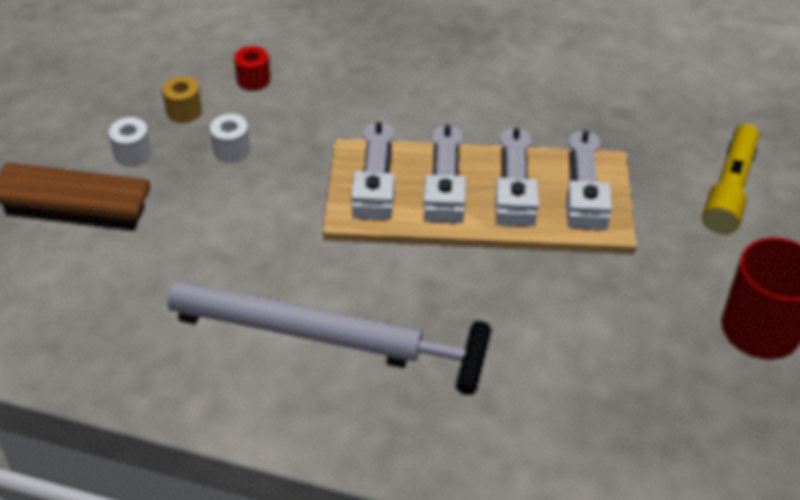

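View pics/side0c.png

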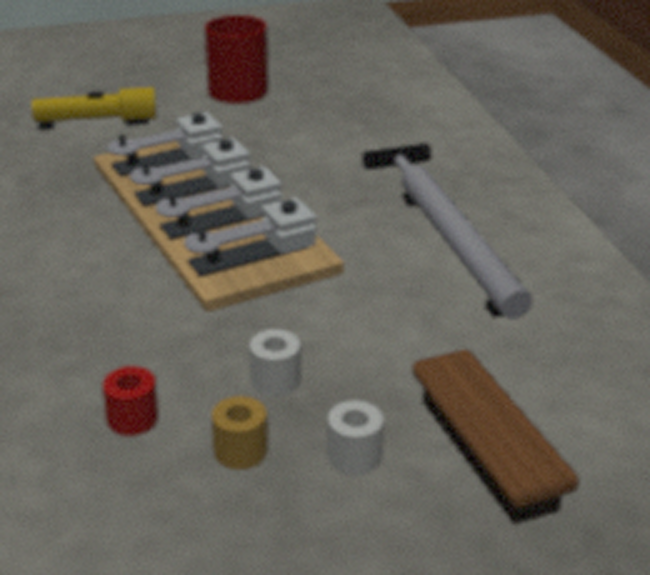

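The scene view has four tubes: red (255,184), brass (220,199), white (195,220), silver (245,218). The brass one, also at (316,343) in the side view, is the target. The four pins sit at scene columns 320 to 423, near row 216. Next I measure them.

```bash
cat > h.py <<'E'
import numpy as np,cv2
from rig import robot
def ray(s,px):
    K=s["mtx"];d=np.array([(px[0]-K[0,2])/K[0,0],-(px[1]-K[1,2])/K[1,1],-1.])
    return np.array(s["attitude"])@d
def fray(s,px):
    K=s["mtx"];a=(px[0]-K[0,2])/K[0,0];b=(px[1]-K[1,2])/K[1,1];r=np.hypot(a,b)+1e-9
    return np.array(s["attitude"])@np.array([a/r*np.sin(r),-b/r*np.sin(r),-np.cos(r)])
def at(s,px,z,f=ray):
    d=f(s,px);p=np.array(s["position"]);return p+d*(z-p[2])/d[2]
def tri(l):
    A=np.zeros((3,3));b=np.zeros(3)
    for p,d in l:
        d=d/np.linalg.norm(d);M=np.eye(3)-np.outer(d,d);A+=M;b+=M@p
    return np.linalg.solve(A,b)
E
python3 - <<'E'
from h import *
np.set_printoptions(precision=4,suppress=True)
a=robot.snapshot("scene");b=robot.snapshot("side")
P=[((423,218.5),(268.8,226)),((388,217),(278.8,234.8)),((353.5,215.5),(289.6,249.2)),((319.5,213.5),(301.6,264.8))]
Q=[]
for u,v in P:
    x,y=at(a,u,.06),at(b,v,.06);Q.append((x+y)[:2]/2);print(x,y,tri([(s["position"],ray(s,p)) for s,p in((a,u),(b,v))]))
Q=np.array(Q);t=np.array([117,39,-39,-117])/1000
c=Q.mean(0);d=(Q*t[:,None]).sum(0)/(t**2).sum();print("fit",c,d,np.linalg.norm(d),np.degrees(np.arctan2(-d[0],d[1])))
print("weight",at(a,(220.5,194),.04),at(b,(315.6,334.8),.04))
for n,u,v in(("red",(256,175),(272,323)),("silver",(244.5,213),(330,308)),("white",(194.5,214),(362,337))): print(n,at(a,u,.04),at(b,v,.04))
E
```

```text
[0.4822 0.2002 0.06  ] [0.4714 0.1789 0.06  ] [0.4725 0.1993 0.0505]
[0.4999 0.1239 0.06  ] [0.4917 0.1183 0.06  ] [0.4933 0.1237 0.0559]
[0.5174 0.0484 0.06  ] [0.5081 0.0321 0.06  ] [0.5096 0.0464 0.0523]
[ 0.5331 -0.0268  0.06  ] [ 0.5245 -0.0508  0.06  ] [ 0.5256 -0.0308  0.0499]
fit [0.5035 0.078 ] [-0.2219  0.9818] 1.006567193181693 12.735528943387155
weight [ 0.5143 -0.2797  0.04  ] [ 0.5108 -0.2857  0.04  ]
red [ 0.4226 -0.2251  0.04  ] [ 0.432  -0.2287  0.04  ]
silver [ 0.5604 -0.1995  0.04  ] [ 0.5575 -0.2074  0.04  ]
white [ 0.5966 -0.3082  0.04  ] [ 0.5966 -0.3133  0.04  ]
```

Emit:
arm_command:
  moves:
    - {"travel": [0.032,-0.052,0],"twist": 0.188,"fingers": 0}
    - {"travel": [0.032,-0.052,0],"twist": 0.188,"fingers": 0}
    - {"travel": [0.032,-0.052,0],"twist": 0.188,"fingers": 0}
    - {"travel": [0.032,-0.052,0],"twist": 0,"fingers": 0}
    - {"travel": [0.032,-0.052,0],"twist": 0,"fingers": 0}
  grip_force: 10

```text
t: 1.52
ee_pos: [0.3776, 0.353, 0.223]
tcp_rot: [[-0.978, -0.211, 0.001], [-0.211, 0.978, 0.001], [-0.001, 0.001, -1.0]]
contact_force: [1.1, 0.3, 0.5]
grip_width: 0.523
grasp_force: 0.0
```

Emit:
arm_command:
  moves:
    - {"travel": [0.032,-0.052,-0.01],"twist": 0,"fingers": 0}
    - {"travel": [0.032,-0.052,-0.01],"twist": 0,"fingers": 0}
    - {"travel": [0.032,-0.052,-0.01],"twist": 0,"fingers": 0}
    - {"travel": [0,0,0],"twist": 0,"fingers": 0}

```text
t: 2.02
ee_pos: [0.4748, 0.1929, 0.1922]
tcp_rot: [[-0.98, -0.201, 0.0], [-0.201, 0.98, -0.002], [0.0, -0.002, -1.0]]
contact_force: [0.0, 0.6, -0.6]
grip_width: 0.064
grasp_force: 0.0
```

Run:
```python
from h import *
np.set_printoptions(precision=4,suppress=True)
s=robot.snapshot("wrist");cv2.imwrite("pics/w1.png",s["color"][:,:,::-1])
print(s["mtx"],s["position"],s["attitude"]);st=robot.read_state();print(st["ee_pos"],st["tcp_rot"],st["t"],st["contact_force"])
for q in("pin_1","weight"):print(q,[(np.round(d["location"]).tolist(),round(d["score"],2),at(s,d["location"],.05,fray)) for d in robot.look_for(q,s)])
```

```text
[[371.6483   0.     321.095 ]
 [  0.     371.6483 236.7324]
 [  0.       0.       1.    ]] [0.4066 0.1797 0.3555] [[-0.2006 -0.9474 -0.2495]
 [ 0.9797 -0.195  -0.0471]
 [-0.0041 -0.2539  0.9672]]
[0.4734 0.1965 0.1925] [[-0.9787 -0.2054 -0.0003]
 [-0.2054  0.9787 -0.0001]
 [ 0.0003 -0.     -1.    ]] 2.075 [-0.7074  1.3756 -0.1608]
pin_1 [([97.0, 247.0], 0.9, array([ 0.54  , -0.0184,  0.05  ])), ([159.0, 240.0], 0.81, array([0.5185, 0.0503, 0.05  ])), ([240.0, 234.0], 0.73, array([0.4973, 0.1256, 0.05  ])), ([327.0, 237.0], 0.63, array([0.4847, 0.1994, 0.05  ]))]
weight [([5.0, 125.0], 0.83, array([ 0.4321, -0.1648,  0.05  ])), ([6.0, 220.0], 0.59, array([ 0.538 , -0.1555,  0.05  ])), ([95.0, 245.0], 0.3, array([ 0.5381, -0.0213,  0.05  ]))]
```

View pics/w1.png

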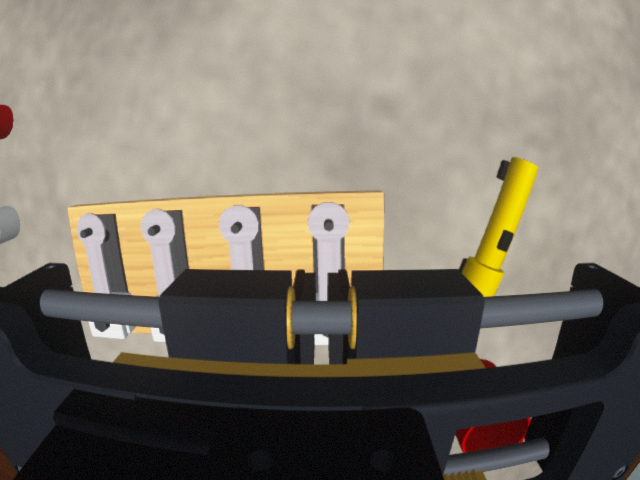

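The wrist view shows four pads with dark pins, the pad centres at about (329,221), (240,222), (158,228) and (92,231). The flashlight and mug are well clear.

Run:
```python
from h import *
np.set_printoptions(precision=4,suppress=True)
s=robot.snapshot("wrist")
g=cv2.cvtColor(s["color"],cv2.COLOR_RGB2GRAY)
t=np.array([117,39,-39,-117])/1000;B=[];T=[]
for c in((329,224),(238,227),(157,229),(88,232)):
    x0,y0=c[0]-11,c[1]-9
    p=g[y0:y0+19,x0:x0+23]<80
    n,l,st,ce=cv2.connectedComponentsWithStats(p.astype(np.uint8))
    k=1+st[1:,4].argmax();m=ce[k]+[x0,y0]
    B.append(at(s,m,.053,fray));print(c,m,st[k],B[-1])
B=np.array(B)[:,:2];d=(B*t[:,None]).sum(0)/(t**2).sum();c=B.mean(0)
print(c,d,np.linalg.norm(d),np.degrees(np.arctan2(-d[0],d[1])));d/=np.linalg.norm(d);print(c+t[:,None]*d)
st=robot.read_state();print(st["ee_pos"])
b=cv2.resize(s["color"][190:270,60:360,::-1],None,fx=2.6,fy=2.6,interpolation=cv2.INTER_CUBIC);cv2.imwrite("pics/w1c.png",b)
```

```text
(329, 224) [319.7692 222.3077] [ 0  6  5  4 13] [0.4702 0.1983 0.053 ]
(238, 227) [229.5517 225.5862] [ 0  5  6  7 29] [0.489  0.1235 0.053 ]
(157, 229) [148.2791 228.4651] [ 0  5  6  9 43] [0.5076 0.0476 0.053 ]
(88, 232) [ 80.9434 230.5094] [ 0  4  9  8 53] [ 0.5258 -0.0293  0.053 ]
[0.4982 0.085 ] [-0.2376  0.973 ] 1.001619348622431 13.722626918308494
[[ 0.4704  0.1987]
 [ 0.4889  0.1229]
 [ 0.5074  0.0471]
 [ 0.5259 -0.0286]]
[0.472  0.2005 0.1928]
```

View pics/w1c.png

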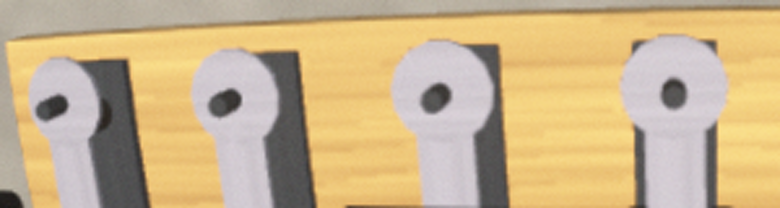

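```bash
cat > pins.py <<'E'
from h import *
np.set_printoptions(precision=4,suppress=True)
def pins(cs,w=14):
    s=robot.snapshot("wrist");st=robot.read_state();g=cv2.cvtColor(s["color"],cv2.COLOR_RGB2GRAY);B=[];T=[]
    for c,t in cs:
        x0,y0=c[0]-w,c[1]-w*2//3
        p=(g[y0:y0+w*4//3,x0:x0+2*w]<95).astype(np.uint8)
        n,l,sta,ce=cv2.connectedComponentsWithStats(p)
        k=min(range(1,n),key=lambda i:np.hypot(*(ce[i]+[x0,y0]-c))-(99 if sta[i,4]>20 else 0));m=ce[k]+[x0,y0]
        B.append(at(s,m,.053,fray));T.append(t);print(c,m,sta[k],B[-1])
    print("ee",st["ee_pos"],st["contact_force"],st["t"]);return s,np.array(B)[:,:2],np.array(T)
def fit(B,t):
    d=(B-B.mean(0)).T@(t-t.mean())/((t-t.mean())**2).sum()
    print("scale",np.linalg.norm(d),"yaw",np.degrees(np.arctan2(-d[0],d[1])));d/=np.linalg.norm(d);c=B.mean(0)-t.mean()*d
    print(c+np.array([.117,.039,-.039,-.117])[:,None]*d)
E
python3 - <<'E'
from pins import *
s,B,t=pins([((319,226),.117),((227,228),.039),((146,229),-.039),((80,231),-.117)]);fit(B,t)
E
```

```text
(319, 226) [317.6377 225.4203] [ 9  4  8 10 69] [0.473  0.1977 0.053 ]
(227, 228) [226.7838 227.0946] [ 9  3 10 11 74] [0.4908 0.1219 0.053 ]
(146, 229) [145.85   228.7125] [ 9  4 11 10 80] [0.5085 0.0457 0.053 ]
(80, 231) [ 79.2297 230.6216] [ 8  4 11 10 74] [ 0.5265 -0.031   0.053 ]
ee [0.4719 0.2006 0.1929] [ 0.22   -0.0049  0.8724] 2.275
scale 1.0036134094977105 yaw 13.158459389953371
[[ 0.4731  0.1975]
 [ 0.4908  0.1216]
 [ 0.5086  0.0456]
 [ 0.5263 -0.0303]]
```

Emit:
arm_command:
  moves:
    - {"travel": [0.001,-0.003,-0.06],"twist": 0.02,"fingers": 0}
    - {"travel": [0,0,-0.055],"twist": 0,"fingers": 0}
    - {"travel": [0,0,-0.012],"twist": 0,"fingers": 0}
    - {"travel": [0,0,0],"twist": 0,"fingers": 0}

```text
t: 2.78
ee_pos: [0.4736, 0.1968, 0.0661]
tcp_rot: [[-0.973, -0.232, -0.0], [-0.232, 0.973, 0.0], [0.0, 0.0, -1.0]]
contact_force: [-0.2, -0.4, 0.3]
grip_width: 0.004
grasp_force: 0.0
```

Emit:
arm_command:
  moves:
    - {"travel": [0,0,-0.004],"twist": 0,"fingers": 0}
    - {"travel": [0,0,-0.004],"twist": 0,"fingers": 0}
    - {"travel": [0,0,0],"twist": 0,"fingers": 0}

```text
t: 3.15
ee_pos: [0.4747, 0.1965, 0.0588]
tcp_rot: [[-0.973, -0.23, 0.002], [-0.23, 0.973, 0.002], [-0.003, 0.001, -1.0]]
contact_force: [0.8, 0.3, 1.3]
grip_width: 0.01
grasp_force: 1.1
```

Emit:
arm_command:
  moves:
    - {"travel": [-0.001,0.001,-0.003],"twist": 0,"fingers": 0}
    - {"travel": [0,0,-0.003],"twist": 0,"fingers": 0}
    - {"travel": [0,0,0],"twist": 0,"fingers": 0}

```text
t: 3.52
ee_pos: [0.4737, 0.1966, 0.0524]
tcp_rot: [[-0.973, -0.23, 0.002], [-0.23, 0.973, 0.0], [-0.002, -0.0, -1.0]]
contact_force: [1.2, -0.3, 6.5]
grip_width: 0.007
grasp_force: 3.4
```

Emit:
arm_command:
  moves:
    - {"travel": [0,0,-0.001],"twist": 0,"fingers": 0}
    - {"travel": [0,0,0],"twist": 0,"fingers": 0}

```text
t: 3.78
ee_pos: [0.4737, 0.1966, 0.0515]
tcp_rot: [[-0.973, -0.23, 0.002], [-0.23, 0.973, 0.0], [-0.002, -0.0, -1.0]]
contact_force: [-0.3, -1.2, 8.2]
grip_width: 0.005
grasp_force: 3.7
```

Emit:
arm_command:
  moves:
    - {"travel": [0,0,-0.0007],"twist": 0,"fingers": 0}
    - {"travel": [0,0,0],"twist": 0,"fingers": 0}

```text
t: 4.03
ee_pos: [0.4736, 0.1966, 0.0509]
tcp_rot: [[-0.973, -0.23, 0.002], [-0.23, 0.973, 0.0], [-0.002, -0.0, -1.0]]
contact_force: [0.2, -2.8, 7.6]
grip_width: 0.004
grasp_force: 4.0
```

Emit:
arm_command:
  moves:
    - {"travel": [0,0,-0.0003],"twist": 0,"fingers": 0}
    - {"travel": [0,0,0],"twist": 0,"fingers": 0}
    - {"travel": [0,0,0],"twist": 0,"fingers": 0}

```text
t: 4.4
ee_pos: [0.4736, 0.1966, 0.0509]
tcp_rot: [[-0.973, -0.23, 0.002], [-0.23, 0.973, 0.0], [-0.002, -0.0, -1.0]]
contact_force: [-0.3, -2.6, 8.9]
grip_width: 0.004
grasp_force: 4.8
```

Emit:
arm_command:
  moves:
    - {"travel": [0,0,-0.0005],"twist": 0,"fingers": 0}
    - {"travel": [0,0,0],"twist": 0,"fingers": 0}
    - {"travel": [0,0,0],"twist": 0,"fingers": 0}

```text
t: 4.78
ee_pos: [0.4737, 0.1966, 0.0508]
tcp_rot: [[-0.973, -0.23, 0.002], [-0.23, 0.973, 0.0], [-0.002, 0.0, -1.0]]
contact_force: [-0.4, -3.2, 12.5]
grip_width: 0.006
grasp_force: 6.1
```

Emit:
arm_command:
  moves:
    - {"travel": [0,0,0.019],"twist": 0,"fingers": 0}
    - {"travel": [0.009,-0.038,0],"twist": 0,"fingers": 0}
    - {"travel": [0.008,-0.037,0],"twist": 0,"fingers": 0}
    - {"travel": [0,0,-0.006],"twist": 0,"fingers": 0}
    - {"travel": [0,0,0],"twist": 0,"fingers": 0}

```text
t: 5.4
ee_pos: [0.4884, 0.1222, 0.0611]
tcp_rot: [[-0.973, -0.23, -0.002], [-0.23, 0.973, -0.0], [0.002, 0.0, -1.0]]
contact_force: [0.4, 0.3, 0.5]
grip_width: 0.009
grasp_force: 0.0
```

Emit:
arm_command:
  moves:
    - {"travel": [0,0,-0.004],"twist": 0,"fingers": 0}
    - {"travel": [0,0,-0.004],"twist": 0,"fingers": 0}
    - {"travel": [0,0,-0.003],"twist": 0,"fingers": 0}
    - {"travel": [0,0,0],"twist": 0,"fingers": 0}

```text
t: 5.9
ee_pos: [0.4883, 0.1228, 0.0513]
tcp_rot: [[-0.973, -0.232, -0.003], [-0.232, 0.973, 0.0], [0.003, 0.001, -1.0]]
contact_force: [-5.7, -0.9, 8.8]
grip_width: 0.006
grasp_force: 4.5
```

Emit:
arm_command:
  moves:
    - {"travel": [0,0,-0.0007],"twist": 0,"fingers": 0}
    - {"travel": [0,0,0],"twist": 0,"fingers": 0}
    - {"travel": [0,0,0],"twist": 0,"fingers": 0}

```text
t: 6.28
ee_pos: [0.4883, 0.1228, 0.0509]
tcp_rot: [[-0.973, -0.232, -0.003], [-0.232, 0.973, 0.0], [0.003, 0.001, -1.0]]
contact_force: [-6.0, -1.1, 9.3]
grip_width: 0.005
grasp_force: 4.9
```

Emit:
arm_command:
  moves:
    - {"travel": [0,0,-0.0004],"twist": 0,"fingers": 0}
    - {"travel": [0,0,0],"twist": 0,"fingers": 0}
    - {"travel": [0,0,0],"twist": 0,"fingers": 0}

```text
t: 6.65
ee_pos: [0.4883, 0.1228, 0.0508]
tcp_rot: [[-0.973, -0.232, -0.003], [-0.232, 0.973, 0.0], [0.003, 0.001, -1.0]]
contact_force: [-6.4, -1.1, 12.3]
grip_width: 0.004
grasp_force: 6.0
```

Emit:
arm_command:
  moves:
    - {"travel": [0,0,0.019],"twist": 0,"fingers": 0}
    - {"travel": [0.009,-0.038,0],"twist": 0,"fingers": 0}
    - {"travel": [0.009,-0.038,0],"twist": 0,"fingers": 0}
    - {"travel": [0,0,-0.004],"twist": 0,"fingers": 0}
    - {"travel": [0,0,0],"twist": 0,"fingers": 0}

```text
t: 7.28
ee_pos: [0.5071, 0.0469, 0.0644]
tcp_rot: [[-0.973, -0.231, -0.001], [-0.231, 0.973, 0.0], [0.001, 0.001, -1.0]]
contact_force: [-0.0, 0.9, -0.5]
grip_width: 0.003
grasp_force: 0.0
```

Emit:
arm_command:
  moves:
    - {"travel": [0,0,-0.004],"twist": 0,"fingers": 0}
    - {"travel": [0,0,-0.004],"twist": 0,"fingers": 0}
    - {"travel": [0,0,-0.004],"twist": 0,"fingers": 0}
    - {"travel": [0,0,0],"twist": 0,"fingers": 0}

```text
t: 7.78
ee_pos: [0.5068, 0.0469, 0.0529]
tcp_rot: [[-0.973, -0.231, -0.002], [-0.231, 0.973, 0.001], [0.001, 0.001, -1.0]]
contact_force: [-3.2, 1.8, 5.8]
grip_width: 0.004
grasp_force: 3.0
```

Emit:
arm_command:
  moves:
    - {"travel": [0,0,-0.0019],"twist": 0,"fingers": 0}
    - {"travel": [0,0,0],"twist": 0,"fingers": 0}
    - {"travel": [0,0,0],"twist": 0,"fingers": 0}

```text
t: 8.15
ee_pos: [0.5069, 0.0468, 0.0514]
tcp_rot: [[-0.973, -0.231, -0.001], [-0.231, 0.973, 0.001], [0.001, 0.001, -1.0]]
contact_force: [-5.0, 1.7, 6.4]
grip_width: 0.007
grasp_force: 3.5
```

Emit:
arm_command:
  moves:
    - {"travel": [0,0,-0.0009],"twist": 0,"fingers": 0}
    - {"travel": [0,0,0],"twist": 0,"fingers": 0}
    - {"travel": [0,0,0],"twist": 0,"fingers": 0}

```text
t: 8.52
ee_pos: [0.507, 0.0467, 0.0509]
tcp_rot: [[-0.973, -0.231, -0.001], [-0.231, 0.973, 0.001], [0.001, 0.001, -1.0]]
contact_force: [-6.1, 0.9, 8.6]
grip_width: 0.007
grasp_force: 4.8
```

Emit:
arm_command:
  moves:
    - {"travel": [0,0,-0.0004],"twist": 0,"fingers": 0}
    - {"travel": [0,0,0],"twist": 0,"fingers": 0}
    - {"travel": [0,0,0],"twist": 0,"fingers": 0}

```text
t: 8.9
ee_pos: [0.507, 0.0468, 0.0508]
tcp_rot: [[-0.973, -0.231, -0.001], [-0.231, 0.973, 0.001], [0.001, 0.002, -1.0]]
contact_force: [-6.3, 0.7, 11.7]
grip_width: 0.006
grasp_force: 5.9
```

Emit:
arm_command:
  moves:
    - {"travel": [0,0,0.019],"twist": 0,"fingers": 0}
    - {"travel": [0.009,-0.038,0],"twist": 0,"fingers": 0}
    - {"travel": [0.009,-0.038,0],"twist": 0,"fingers": 0}
    - {"travel": [0,0,-0.004],"twist": 0,"fingers": 0}
    - {"travel": [0,0,0],"twist": 0,"fingers": 0}

```text
t: 9.52
ee_pos: [0.5252, -0.0296, 0.0641]
tcp_rot: [[-0.973, -0.23, -0.001], [-0.23, 0.973, 0.0], [0.001, 0.0, -1.0]]
contact_force: [-1.0, 1.8, 0.4]
grip_width: 0.007
grasp_force: 0.0
```

Emit:
arm_command:
  moves:
    - {"travel": [0,0,-0.004],"twist": 0,"fingers": 0}
    - {"travel": [0,0,-0.004],"twist": 0,"fingers": 0}
    - {"travel": [0,0,-0.004],"twist": 0,"fingers": 0}
    - {"travel": [0,0,0],"twist": 0,"fingers": 0}

```text
t: 10.02
ee_pos: [0.5254, -0.0295, 0.0526]
tcp_rot: [[-0.973, -0.231, -0.001], [-0.231, 0.973, 0.001], [0.0, 0.001, -1.0]]
contact_force: [-1.5, 0.8, 2.8]
grip_width: 0.007
grasp_force: 1.4
```

Leaf 4 pushes back with 2.8 N where the others gave about 6, so it looks like the slack one. I finish its press.

Emit:
arm_command:
  moves:
    - {"travel": [0,0,-0.0015],"twist": 0,"fingers": 0}
    - {"travel": [0,0,0],"twist": 0,"fingers": 0}
    - {"travel": [0,0,0],"twist": 0,"fingers": 0}

```text
t: 10.4
ee_pos: [0.5258, -0.03, 0.0515]
tcp_rot: [[-0.973, -0.23, 0.0], [-0.23, 0.973, 0.0], [-0.0, 0.0, -1.0]]
contact_force: [-0.7, 1.2, 3.3]
grip_width: 0.005
grasp_force: 1.5
```

Emit:
arm_command:
  moves:
    - {"travel": [0,0,-0.0007],"twist": 0,"fingers": 0}
    - {"travel": [0,0,0],"twist": 0,"fingers": 0}
    - {"travel": [0,0,0],"twist": 0,"fingers": 0}

```text
t: 10.78
ee_pos: [0.5258, -0.0301, 0.0511]
tcp_rot: [[-0.973, -0.23, 0.0], [-0.23, 0.973, 0.0], [-0.0, 0.0, -1.0]]
contact_force: [-2.4, 1.9, 6.5]
grip_width: 0.008
grasp_force: 2.8
```

Emit:
arm_command:
  moves:
    - {"travel": [0,0,-0.0003],"twist": 0,"fingers": 0}
    - {"travel": [0,0,0],"twist": 0,"fingers": 0}
    - {"travel": [0,0,0.06],"twist": 0,"fingers": 0}
    - {"travel": [0,-0.02,0.06],"twist": 0,"fingers": 0}

```text
t: 11.28
ee_pos: [0.5254, -0.0492, 0.1702]
tcp_rot: [[-0.973, -0.233, -0.001], [-0.233, 0.973, -0.001], [0.001, -0.0, -1.0]]
contact_force: [0.3, 0.6, 0.6]
grip_width: 0.003
grasp_force: 0.0
```

Emit:
arm_command:
  moves:
    - {"travel": [-0.003,-0.05,0],"twist": 0,"fingers": 0.85}
    - {"travel": [-0.003,-0.05,0],"twist": 0,"fingers": 0.85}
    - {"travel": [-0.003,-0.05,0],"twist": 0,"fingers": 0.85}
    - {"travel": [-0.003,-0.05,0],"twist": 0,"fingers": 0.85}
    - {"travel": [-0.002,-0.033,0],"twist": 0,"fingers": 0.85}

```text
t: 11.9
ee_pos: [0.5106, -0.2867, 0.1694]
tcp_rot: [[-0.974, -0.227, -0.0], [-0.227, 0.974, -0.002], [0.001, -0.002, -1.0]]
contact_force: [1.0, 0.6, 0.7]
grip_width: 0.483
grasp_force: 0.0
```

Emit:
arm_command:
  moves:
    - {"travel": [0,0,0],"twist": 0,"fingers": 0.85}
    - {"travel": [0,0,0],"twist": 0,"fingers": 0.85}
    - {"travel": [0,0,0],"twist": 0,"fingers": 0.85}

```text
t: 12.28
ee_pos: [0.5122, -0.2813, 0.1694]
tcp_rot: [[-0.973, -0.233, 0.0], [-0.233, 0.973, 0.001], [-0.0, 0.001, -1.0]]
contact_force: [0.2, -0.5, 0.2]
grip_width: 0.812
grasp_force: 0.0
```

Run:
```python
from h import *
np.set_printoptions(precision=4,suppress=True)
s=robot.snapshot("wrist");cv2.imwrite("pics/w2.png",s["color"][:,:,::-1])
st=robot.read_state();print(st["ee_pos"],st["t"],st["contact_force"],st["grip_width"])
for d in robot.regions_of("weight",s):
    p=d["pixels"];print(np.round(d["location"]),round(d["score"],2),at(s,d["location"],.02,fray),s["color"][p].mean(0),p.sum())
```

```text
[ 0.5122 -0.2814  0.1695] 12.325 [-0.1495  0.3141  0.6881] 0.8281107043404098
[415. 151.] 0.85 [ 0.4322 -0.2181  0.02  ] [197.3102  38.9803  34.8056] 2186
[272. 290.] 0.83 [ 0.5843 -0.3104  0.02  ] [166.1054 168.5867 167.7213] 854
[387. 277.] 0.69 [ 0.5474 -0.2116  0.02  ] [161.3165 163.1856 161.8938] 970
[319. 229.] 0.63 [ 0.5184 -0.2821  0.02  ] [196.3604 152.332   60.0266] 2256
[234. 368.] 0.18 [ 0.6818 -0.3332  0.02  ] [64.8571 46.2613 31.3308] 532
```

View pics/w2.png

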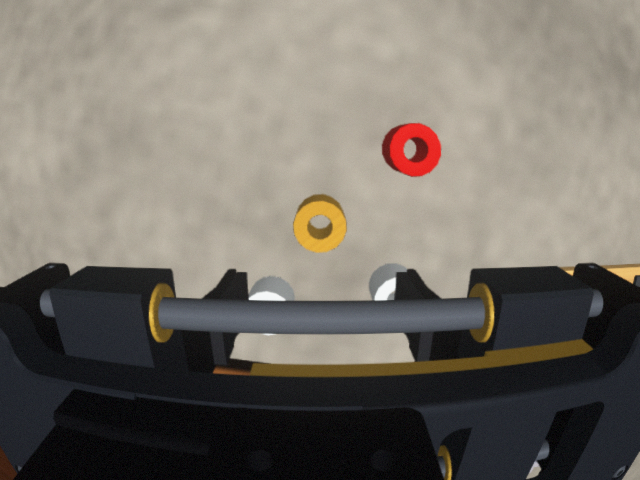

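The brass tube sits at (320,225), with its top ring centred there; red is at (412,150), and white and silver are behind the fingers at (270,290) and (388,280).

Run:
```python
from h import *
np.set_printoptions(precision=4,suppress=True)
s=robot.snapshot("wrist");st=robot.read_state()
h=cv2.cvtColor(s["color"],cv2.COLOR_RGB2HSV);m=cv2.inRange(h,(15,110,150),(32,255,255));m[:,:280]=0;m[:,360:]=0;m[265:]=0;m[:185]=0
c=max(cv2.findContours(m,cv2.RETR_EXTERNAL,cv2.CHAIN_APPROX_NONE)[0],key=cv2.contourArea)
e=cv2.fitEllipse(c);print(e,at(s,e[0],.04,fray),st["ee_pos"])
```

```text
((319.9446716308594, 226.30661010742188), (50.89850616455078, 52.50708770751953), 86.62584686279297) [ 0.5111 -0.2829  0.04  ] [ 0.512  -0.2819  0.1696]
```

Emit:
arm_command:
  moves:
    - {"travel": [-0.001,-0.001,-0.06],"twist": 0,"fingers": 0.85}
    - {"travel": [0,0,-0.06],"twist": 0,"fingers": 0.85}
    - {"travel": [0,0,-0.03],"twist": 0,"fingers": 0.85}
    - {"travel": [0,0,-0.01],"twist": 0,"fingers": 0.85}
    - {"travel": [0,0,0],"twist": 0,"fingers": 0.85}

```text
t: 13.05
ee_pos: [0.511, -0.2839, 0.0099]
tcp_rot: [[-0.973, -0.231, 0.0], [-0.231, 0.973, -0.0], [-0.0, -0.0, -1.0]]
contact_force: [-0.3, -0.1, 0.5]
grip_width: 0.851
grasp_force: 0.0
```

Emit:
arm_command:
  moves:
    - {"travel": [0,0,0],"twist": 0,"fingers": 0.3}
    - {"travel": [0,0,0],"twist": 0,"fingers": 0.3}
    - {"travel": [0,0,0],"twist": 0,"fingers": 0.3}
    - {"travel": [0,0,0],"twist": 0,"fingers": 0.3}
    - {"travel": [0,0,0],"twist": 0,"fingers": 0.3}
  grip_force: 25

```text
t: 13.68
ee_pos: [0.5108, -0.2836, 0.0101]
tcp_rot: [[-0.973, -0.23, 0.0], [-0.23, 0.973, 0.001], [-0.001, 0.001, -1.0]]
contact_force: [-1.5, 1.7, 5.7]
grip_width: 0.503
grasp_force: 25.0
```

Emit:
arm_command:
  moves:
    - {"travel": [0,0,0.03],"twist": 0,"fingers": 0.3}
    - {"travel": [0,0,0.04],"twist": 0,"fingers": 0.3}
    - {"travel": [0,0,0.04],"twist": 0,"fingers": 0.3}
    - {"travel": [0,0,0],"twist": 0,"fingers": 0.3}

```text
t: 14.18
ee_pos: [0.5122, -0.2852, 0.1219]
tcp_rot: [[-0.973, -0.23, 0.005], [-0.23, 0.973, -0.002], [-0.005, -0.003, -1.0]]
contact_force: [0.6, -0.5, -5.7]
grip_width: 0.502
grasp_force: 25.0
```

Emit:
arm_command:
  moves:
    - {"travel": [0.002,0.04,0],"twist": 0,"fingers": 0.3}
    - {"travel": [0.003,0.055,0],"twist": 0,"fingers": 0.3}
    - {"travel": [0.004,0.055,0],"twist": 0,"fingers": 0.3}
    - {"travel": [0.003,0.055,0],"twist": 0,"fingers": 0.3}
    - {"travel": [0.003,0.048,0],"twist": 0,"fingers": 0.3}

```text
t: 14.8
ee_pos: [0.5238, -0.0285, 0.117]
tcp_rot: [[-0.973, -0.231, -0.004], [-0.231, 0.973, 0.0], [0.004, 0.001, -1.0]]
contact_force: [0.6, -0.8, -4.7]
grip_width: 0.502
grasp_force: 25.0
```

Emit:
arm_command:
  moves:
    - {"travel": [0,0,0],"twist": 0,"fingers": 0.3}
    - {"travel": [0,0,0],"twist": 0,"fingers": 0.3}
    - {"travel": [0,0,0],"twist": 0,"fingers": 0.3}

```text
t: 15.18
ee_pos: [0.5249, -0.0326, 0.1186]
tcp_rot: [[-0.974, -0.228, -0.002], [-0.228, 0.974, -0.001], [0.002, -0.0, -1.0]]
contact_force: [-1.0, -1.3, -4.3]
grip_width: 0.504
grasp_force: 25.0
```

Run:
```python
from h import *
np.set_printoptions(precision=4,suppress=True)
s=robot.snapshot("wrist");st=robot.read_state();print(st["ee_pos"],st["t"],st["contact_force"])
h=cv2.cvtColor(s["color"],cv2.COLOR_RGB2HSV)
w=s["color"].copy()
cv2.imwrite("pics/w3.png",w[:,:,::-1])
```

```text
[ 0.5251 -0.0326  0.1189] 15.225 [-0.608   0.1958 -4.3371]
```

View pics/w3.png

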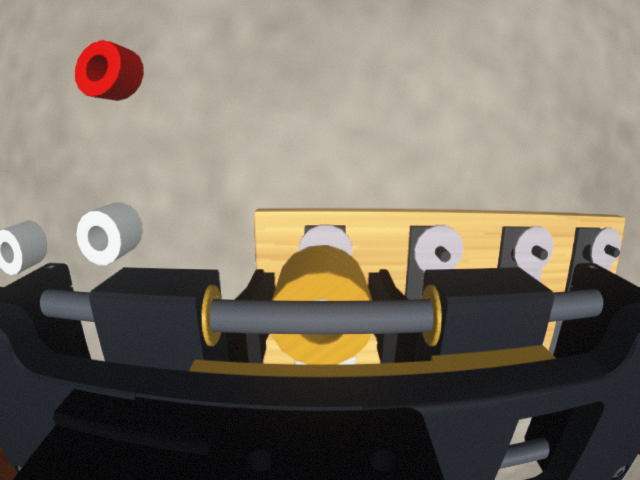

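The brass weight hangs at (322,305), in front of leaf 4's pad at (325,238). Pins 3, 2 and 1 show at (442,252), (540,252) and (610,250), and I use them to check the target.

Run:
```python
from pins import *
s,B,t=pins([((442,252),-.039),((539,252),.039),((610,251),.117)],12);fit(B,t)
for i in range(3): print(B[i])
```

```text
(442, 252) [441.9195 252.7919] [  5   2  15  14 149] [0.5084 0.0465 0.053 ]
(539, 252) [538.8889 251.5417] [  5   1  15  14 144] [0.4906 0.1228 0.053 ]
(610, 251) [611.1    250.1167] [  6   2  15  12 120] [0.4729 0.1987 0.053 ]
ee [ 0.5252 -0.0324  0.1191] [ 1.2551  0.4085 -3.4866] 15.275
scale 1.0016080552629707 yaw 13.098048560400121
[[ 0.473   0.1986]
 [ 0.4906  0.1227]
 [ 0.5083  0.0467]
 [ 0.526  -0.0293]]
[0.5084 0.0465]
[0.4906 0.1228]
[0.4729 0.1987]
```

Emit:
arm_command:
  moves:
    - {"travel": [0,0.002,-0.025],"twist": 0,"fingers": 0.3}
    - {"travel": [0,0,-0.016],"twist": 0,"fingers": 0.3}
    - {"travel": [0,0,0],"twist": 0,"fingers": 0.3}
    - {"travel": [0,0,0],"twist": 0,"fingers": 0.3}

```text
t: 15.78
ee_pos: [0.5261, -0.0293, 0.0791]
tcp_rot: [[-0.973, -0.23, 0.001], [-0.23, 0.973, -0.0], [-0.001, -0.0, -1.0]]
contact_force: [-0.4, 0.4, -3.5]
grip_width: 0.501
grasp_force: 25.0
```

Emit:
arm_command:
  moves:
    - {"travel": [0,0,-0.007],"twist": 0,"fingers": 0.3}
    - {"travel": [0,0,-0.007],"twist": 0,"fingers": 0.3}
    - {"travel": [0,0,-0.005],"twist": 0,"fingers": 0.3}
    - {"travel": [0,0,0],"twist": 0,"fingers": 0.3}

```text
t: 16.27
ee_pos: [0.5251, -0.0289, 0.059]
tcp_rot: [[-0.973, -0.23, -0.001], [-0.23, 0.973, -0.0], [0.001, 0.0, -1.0]]
contact_force: [0.0, -0.2, -5.1]
grip_width: 0.504
grasp_force: 25.0
```

Emit:
arm_command:
  moves:
    - {"travel": [0,0,-0.004],"twist": 0,"fingers": 0.3}
    - {"travel": [0,0,-0.004],"twist": 0,"fingers": 0.3}
    - {"travel": [0,0,-0.002],"twist": 0,"fingers": 0.3}
    - {"travel": [0,0,0],"twist": 0,"fingers": 0.3}
    - {"travel": [0,0,0],"twist": 0,"fingers": 0.3}

```text
t: 16.9
ee_pos: [0.526, -0.0289, 0.05]
tcp_rot: [[-0.973, -0.23, 0.001], [-0.23, 0.973, 0.0], [-0.001, -0.0, -1.0]]
contact_force: [0.9, 0.2, -0.1]
grip_width: 0.502
grasp_force: 25.0
```

Emit:
arm_command:
  moves:
    - {"travel": [0,0,-0.001],"twist": 0,"fingers": 0.3}
    - {"travel": [0,0,0],"twist": 0,"fingers": 0.3}
    - {"travel": [0,0,0],"twist": 0,"fingers": 0.3}

```text
t: 17.27
ee_pos: [0.5259, -0.029, 0.049]
tcp_rot: [[-0.973, -0.23, 0.001], [-0.23, 0.973, 0.0], [-0.001, -0.0, -1.0]]
contact_force: [-0.6, -0.2, 2.6]
grip_width: 0.503
grasp_force: 25.0
```

Emit:
arm_command:
  moves:
    - {"travel": [0,0,-0.0005],"twist": 0,"fingers": 0.3}
    - {"travel": [0,0,0],"twist": 0,"fingers": 0.3}
    - {"travel": [0,0,0],"twist": 0,"fingers": 0.3}

```text
t: 17.65
ee_pos: [0.5258, -0.029, 0.0487]
tcp_rot: [[-0.973, -0.23, 0.0], [-0.23, 0.973, 0.0], [-0.001, 0.0, -1.0]]
contact_force: [-2.1, -0.6, 6.0]
grip_width: 0.501
grasp_force: 25.0
```

Emit:
arm_command:
  moves:
    - {"travel": [0,0,0.0004],"twist": 0,"fingers": 0.3}
    - {"travel": [0,0,0],"twist": 0,"fingers": 0.3}
    - {"travel": [0,0,0],"twist": 0,"fingers": 0.3}
  grip_force: 5

```text
t: 18.02
ee_pos: [0.5249, -0.0292, 0.048]
tcp_rot: [[-0.973, -0.23, -0.001], [-0.23, 0.973, -0.0], [0.001, 0.0, -1.0]]
contact_force: [-2.7, -0.0, -0.8]
grip_width: 0.512
grasp_force: 5.0
```

Emit:
arm_command:
  moves:
    - {"travel": [0,0,0],"twist": 0,"fingers": 0.52}
    - {"travel": [0,0,0],"twist": 0,"fingers": 0.55}
    - {"travel": [0,0,0],"twist": 0,"fingers": 0.6}
    - {"travel": [0,0,0],"twist": 0,"fingers": 0.68}
    - {"travel": [0,0,0],"twist": 0,"fingers": 0.68}

```text
t: 18.65
ee_pos: [0.5257, -0.0289, 0.0486]
tcp_rot: [[-0.973, -0.23, 0.0], [-0.23, 0.973, 0.0], [-0.0, 0.0, -1.0]]
contact_force: [0.1, 0.2, -0.0]
grip_width: 0.669
grasp_force: 0.0
```

Run:
```python
from h import *
s=robot.snapshot("side");cv2.imwrite("pics/s4.png",cv2.resize(s["color"][190:340,220:400,::-1],None,fx=4,fy=4,interpolation=cv2.INTER_CUBIC))
st=robot.read_state();print(st["ee_pos"],st["t"],st["contact_force"],st["grip_width"])
```

```text
[ 0.52567969 -0.02888906  0.04855375] 18.7 [0.83373842 0.00366418 0.67866302] 0.6711248148902785
```

View pics/s4.png

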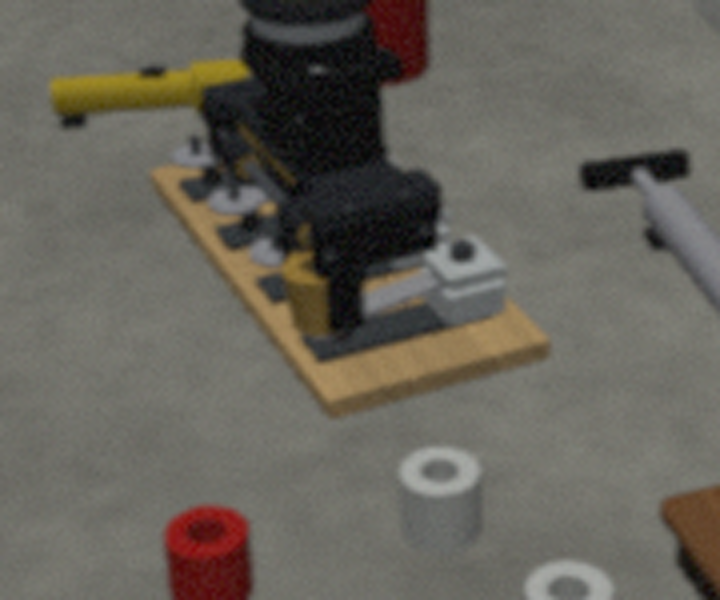

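The weight stands on leaf 4 at (310,295), tilted with it, and the leaf is down at its stop. I go straight up, slowly at first, then check.

Emit:
arm_command:
  moves:
    - {"travel": [0,0,0.01],"twist": 0,"fingers": 0.68}
    - {"travel": [0,0,0.02],"twist": 0,"fingers": 0.68}
    - {"travel": [0,0,0.03],"twist": 0,"fingers": 0.68}
    - {"travel": [0,0,0.05],"twist": 0,"fingers": 0.68}
    - {"travel": [0,0,0.05],"twist": 0,"fingers": 0.68}

```text
t: 19.32
ee_pos: [0.5254, -0.0291, 0.2106]
tcp_rot: [[-0.973, -0.23, 0.001], [-0.23, 0.973, 0.0], [-0.001, 0.0, -1.0]]
contact_force: [0.1, 0.8, -0.4]
grip_width: 0.679
grasp_force: 0.0
```

Run:
```python
from h import *
s=robot.snapshot("side");w=robot.snapshot("wrist")
a=cv2.resize(s["color"][190:340,220:400,::-1],(480,400),interpolation=cv2.INTER_CUBIC)
b=cv2.resize(w["color"][180:330,260:380,::-1],(320,400),interpolation=cv2.INTER_CUBIC)
cv2.imwrite("pics/f5.png",np.hstack([a,b]));st=robot.read_state();print(st["ee_pos"],st["t"],st["contact_force"])
```

```text
[ 0.52930982 -0.02929306  0.21537461] 19.425 [ 0.67521188 -0.1200853  -0.31277374]
```

View pics/f5.png

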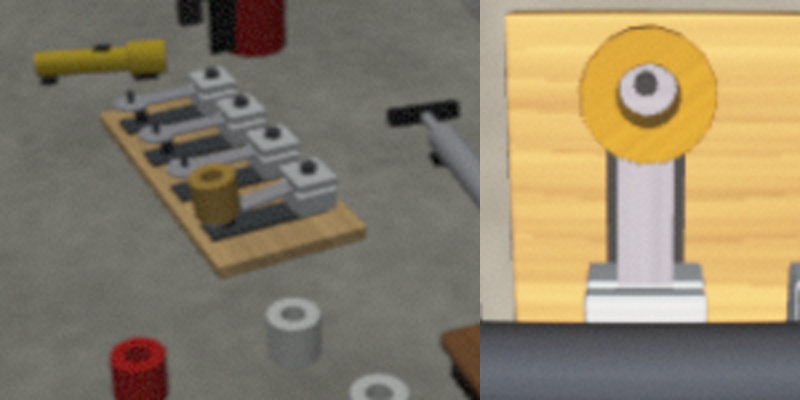

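The weight stands round the pin, seen inside the hole at crop position (647,88). Leaf 4 is bent down, and nothing else on the bench has moved.

Emit:
arm_command:
  moves:
    - {"travel": [0,0,0],"twist": 0,"fingers": 0.68}
    - {"travel": [0,0,0],"twist": 0,"fingers": 0.68}
    - {"travel": [0,0,0],"twist": 0,"fingers": 0.68}

```text
t: 19.8
ee_pos: [0.5248, -0.029, 0.2072]
tcp_rot: [[-0.973, -0.23, -0.002], [-0.23, 0.973, -0.0], [0.002, 0.0, -1.0]]
contact_force: [-0.2, -0.1, -0.1]
grip_width: 0.678
grasp_force: 0.0
```

```bash
python3 -c "
from rig import robot
print(robot.job_done())"
```

```text
the job is handed in; nothing more can be done
None
```

I pressed all four leaves to their stops from left to right (highest force read 12.5 N), found the rightmost one slack (about 3.3 N at its stop, the others about 8 N), left the brass weight standing round its pin and holding it down, and handed the job in at about 20 s; no verdict was returned.

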